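Load the stamping carousel, index it and stamp the parcel

ROBOT

A 7-joint arm with a two-finger parallel gripper is mounted at the origin on the work surface; the furniture and walls round the work are solid. World frame = base frame: x ahead of the robot, y to its left, z up, the work surface at z = 0. Lengths are in m, angles in rad, forces in N, time in s.
With the tool pointing down it reaches from about 0.4 to 0.9 m from the base axis. Payload 5.5 kg.
Tool frame: the origin (TCP) lies at the very end of the fingers, on their centre line; the grasp point (between the pads) lies 19 mm behind it; y points along the fingers, x is the direction in which the jaws open and shut, and the axes are right-handed (so a half turn about y gives the same grasp; the last joint's range is limited). The gripper opens to 85 mm and grips with 20 to 120 N. Pads are 22 mm wide; open, the fingers measure 114 mm over their backs; the gripper's body (76 mm by 85 mm) begins 54 mm behind the grasp point. The pads swing forward as they close: fully open they stand 13 mm farther back than shut.
Start: joints at [1.416, 0.501, -0.427, 1.55, 0.221, 1.138, -0.21], TCP at [0.264, -0.594, 0.231] pointing down, gripper open.
Joint ranges: [-2.88, 2.88], [-0.31, 2.03], [-1.54, 1.56], [0.2, 2.42], [-1.41, 4.55], [0.19, 2.02], [-2.57, 2.57]. Speed limits (rad/s): [2.57, 2.57, 3.14, 3.14, 3.14, 3.14, 3.14].

INTERFACE

Orientations are given as a 3x3 rotation matrix whose columns are the frame's x, y, z axes.
In Python, from plant import robot, viewer gives the robot as it stands.
- The arm moves only by the shell command python3 -m jog 'ROWS' [OPENING]. ROWS is JSON, a list of rows, each an object of numbers: "tx", "ty", "tz": the shift along the tool's x, y, z in mm; "spin": the turn about the tool's y in rad. A call has 1 to 10 rows; each row shifts and turns the pose as measured when the row begins, along the tool's axes as they then stand; what a row does not reach is not made up. A row lasts 1/10 s, in which the tool goes at most 50 mm and 8.59 degrees, less where a joint would pass 70% of its speed; a pose out of reach is approached as far as the arm can. A call with a gripper value outside its range is refused whole. OPENING is the opening, from 0 (shut) to 1 (fully open), set as the call begins (- or left out, the last holds). The fingers move at their own pace and stop on an object; the grip force is fixed at half the most. Time passes only in rows, so rows that do not move let the fingers close. It gives the time, the measured TCP pose, the force and the opening at its end, in the units of the state.
- robot.get_obs(): the state, without advancing time (a new reading comes with each control period).
- viewer.snapshot(name): name is "scene" or "top" or "wrist"; returns a dict with "img" (384x512x3 uint8, red, green, blue), "fx", "fy", "cx", "cy" (pixels), "R" (3x3) and "t" (3): a world point X has camera coordinates R X + t. Camera axes: x right, y down, z forward; pixel columns grow to the right and rows downward; lengths in m; the calibration is good to about 2 mm. A picture is of the moment at which its call begins. There is no depth.
- robot.close_job(): hands the job in, once; it reports no verdict.
The state is a dict: "clock": time; "q": joint angles; "qvel": joint speeds; "joint_efforts": joint torques, N m; "tcp_pos": TCP position; "tcp_rot": TCP orientation; "ft_force": force on the tool from outside, world axes, zero at the start; "wrist_torque": the same for the moment, N m; "gripper_width": opening from 0.0 (shut) to 1.0 (fully open).
Only numpy, scipy, OpenCV 4.12 (cv2) and the standard library are available. Lean on these libraries where they do the work, as an engineer would, in place of code of your own. Each camera call takes 0.05 s, during which the arm holds its last target. There are 200 camera calls.

TASK

Lay the smallest parcel flat in the framed nest of the carousel and let go of it. Turn the carousel by its upright handle until the nest clicks into the detent under the stamp, let go of the handle, then press the stamp's knob down firmly so that it stamps the parcel, and let it spring back up. Do not disturb the larger parcel or the roll of tape.

Things in the scene. Friction and masses are not known exactly. Their poses are not given: they have to be found in the camera images.
- small_parcel: the smallest parcel, a brown cardboard box 55 x 76 x 30 mm (its x, y, z), 0.2 kg, lying flat on the table beside the carousel. Origin: centre of its underside; z up. Grip it across the 55 mm (x) from above.
- station: the stamping station, fixed: round grey base (radius 98 mm) under the carousel; a column 165 mm from the axis on its +x side (34 x 44 mm, 168 mm high) with an arm 40 mm wide, at z = 135 to 165 mm, reaching back to the stamp. Origin: on the carousel's vertical axis at table height; x points from the axis to the stamp and column, roughly away from the robot.
- carousel (a joint): angle (rad) of the carousel, an aluminium disc of radius 120 mm, top at z = 40 mm, about the vertical axis through station; grows counterclockwise from above. 0 = nest under the stamp, in a detent; other detents at -1.396, 1.396, 2.793 (limits -1.55, 2.95). Let go within 0.4 rad of a detent it snaps in. Starts between 1.1 and 2.95. Takes about 4 N at the handle.
- nest (a point): centre of the floor of the nest, which is the top of the disc (z = 40 mm), 70 mm from the carousel's axis; its x axis points radially outward. The nest is a low black frame, 64 mm inside along x (radial) and 85 mm along y (tangential), walls 4 mm thick and 7 mm high: the parcel lies in it with its 55 mm along the nest's x, either way round.
- handle_top (a point): centre of the top of the carousel's handle, a round black upright post of 18 mm diameter, 50 mm high on the disc (top at z = 90 mm), 100 mm from the axis, 120 degrees counterclockwise from the nest.
- stamp: the stamp on its spring plunger: rubber pad 30 x 44 mm below, rod, black round knob above. Origin: centre of the pad's lower face, z = 92 mm when up, 70 mm from the axis. Moves straight down, 30 mm at most; the pad meets the parcel in the nest after 22 mm and is sprung against the knob (1 N per mm). Takes 4 N at the start, 7 N at the parcel, 16 N fully down.
- stamp_top (a point): centre of the top of the stamp's knob (36 mm diameter, 17 mm high), at z = 203 mm when up.
- big_parcel: bystander: the larger brown parcel, 70 x 102 x 57 mm. Origin: centre of its underside.
- tape_roll: bystander: roll of parcel tape lying flat, 92 mm diameter, 48 mm high. Origin: centre of its underside.

How it is judged:
By the outcome, as a careful person would: the job done as asked, in the order asked, and still so for the second after the job is handed in, with the robot touching nothing.
It also fails if it takes over 70 s, if anything falls off the work surface, if the arm or the gripper's body presses on something with over 40 N, if the wrist force passes 120 N, or if a joint passes its speed limit or range.

## Working session

There is one attempt and no reset: what is moved stays moved. The work goes in short steps, Python scripts to look and compute and a shell command to move; the robot and the scene stay as the last step left them, time stands still between calls to the robot, and variables do not carry over. Pictures are saved under pics/ and viewed, about 8 in all and at most 12, crops included, and the job is handed in when it is done.

```bash
mkdir -p pics; ls
cat > h.py <<'E'
import numpy as np, cv2
from plant import robot, viewer
def snap(cam,name,crop=None,scale=1.5):
    s=viewer.snapshot(cam); im=s["img"][:,:,::-1]
    np.savez(f"pics/{name}.npz",**{k:s[k] for k in("fx","fy","cx","cy","R","t")},img=im)
    if crop: c0,r0,c1,r1=crop; im=im[r0:r1,c0:c1]
    cv2.imwrite(f"pics/{name}.png",cv2.resize(im,None,fx=scale,fy=scale,interpolation=cv2.INTER_CUBIC))
def pix2w(name,u,v,z):
    s=np.load(f"pics/{name}.npz"); R=s["R"]; t=s["t"]
    d=R.T@np.array([(u-s["cx"])/s["fx"],(v-s["cy"])/s["fy"],1]); c=-R.T@t
    return c+d*(z-c[2])/d[2]
def w2pix(name,X):
    s=np.load(f"pics/{name}.npz"); p=s["R"]@np.array(X)+s["t"]
    return np.array([s["fx"]*p[0]/p[2]+s["cx"],s["fy"]*p[1]/p[2]+s["cy"]])
E
python3 - <<'E'
from h import *
snap("top","top1"); snap("scene","scene1")
o=robot.get_obs(); print(o["tcp_pos"],np.round(o["tcp_rot"],3),o["ft_force"],o["clock"])
E
```

```text
pics
[ 0.26347134 -0.59351976  0.23036359] [[ 0.406 -0.001  0.914]
 [-0.914  0.002  0.406]
 [-0.002 -1.     0.   ]] [-0.33448677  0.95186157 -0.14777364] 0.1
```

View pics/top1.png

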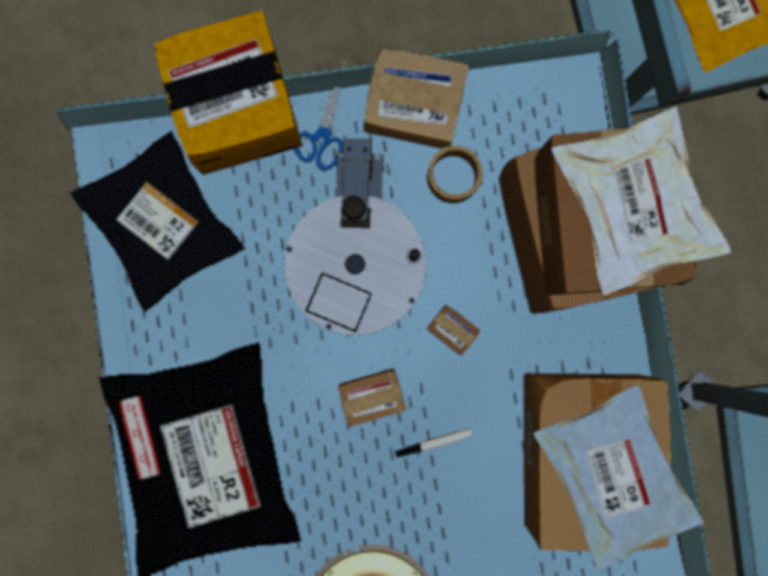

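View pics/scene1.png

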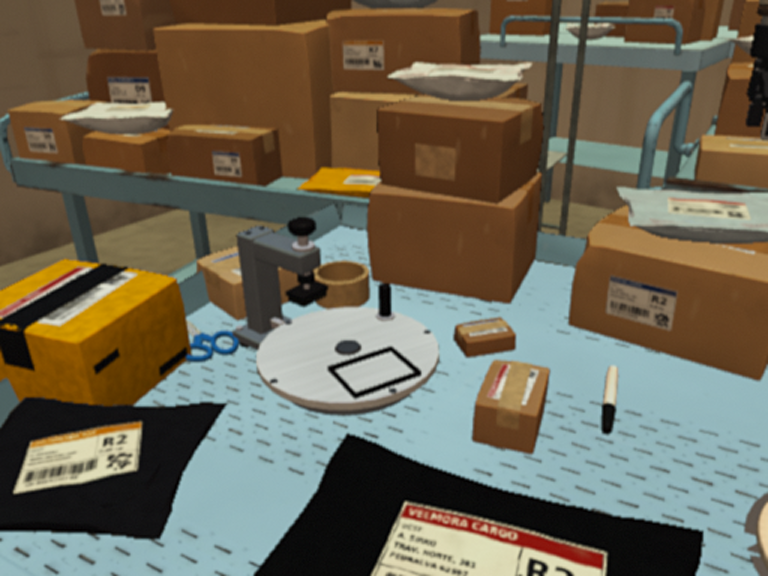

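The top view shows the parcel at about (454,330), the carousel axis at (355,264), the nest at (339,302), the handle at (414,255) and the knob at (353,207). The big parcel is at (371,397) and the tape at (455,174). I'll enlarge this area to read it more closely.

Run:
```python
from h import *
s=np.load("pics/top1.npz"); im=s["img"][115:240,185:330]
cv2.imwrite("pics/top1c.png",cv2.resize(im,None,fx=4.8,fy=4.8,interpolation=cv2.INTER_CUBIC))
```

```text
(no output)
```

View pics/top1c.png

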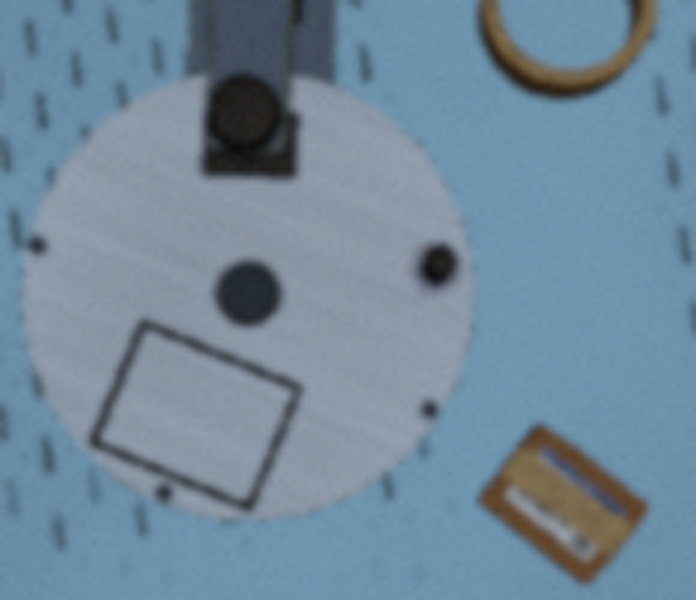

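Enlarged, the nest corners are at (145,321), (301,387), (250,509) and (93,442). The parcel corners are at (540,425), (647,507), (586,582) and (480,497). The axis is at (248,293), the handle at (438,264) and the knob at (244,112).

```bash
cat >> h.py <<'E'
def rel(goal, xdir=None):
    """tool-frame shift (mm) and spin to bring TCP to goal, tool x to line xdir (deg, world)"""
    o=robot.get_obs(); R=o["tcp_rot"]; d=R.T@(np.array(goal)-o["tcp_pos"])*1000
    print("tx,ty,tz",np.round(d,1),end=" ")
    a=np.degrees(np.arctan2(R[1,0],R[0,0])); print("xang",round(a,2),end=" ")
    if xdir is not None: # spin about tool y (down): +spin lowers world angle
        e=(xdir-a+90)%180-90; print("spin",round(-np.radians(e),3))
E
python3 - <<'E'
from h import *
f=lambda u,v,z:pix2w("top1",(u+.5)/4.8-.5+185,(v+.5)/4.8-.5+115,z)
N=np.array([f(*p,.045) for p in[(145,321),(301,387),(250,509),(93,442)]])
P=np.array([f(*p,.03) for p in[(540,425),(647,507),(586,582),(480,497)]])
ax=f(248,293,.04);h=f(438,264,.09);k=f(244,112,.203);
dl,dr,db=f(24,293,.04),f(472,293,.04),f(248,520,.04)
print("axis",ax,"disc",(dl+dr)/2,dl-dr,db)
A=lambda v:np.degrees(np.arctan2(v[1],v[0]))
n=N.mean(0);p=P.mean(0)
print("nest",n,"r",np.linalg.norm((n-ax)[:2]),"ang",A(n-ax),"edges",[(round(A(N[(i+1)%4]-N[i]),1),round(np.linalg.norm(N[(i+1)%4]-N[i]),4)) for i in range(4)])
print("handle",h,np.linalg.norm((h-ax)[:2]),A(h-ax)); print("knob",k,np.linalg.norm((k-ax)[:2]),A(k-ax))
print("parcel",p,[(round(A(P[(i+1)%4]-P[i]),1),round(np.linalg.norm(P[(i+1)%4]-P[i]),4)) for i in range(4)])
print("big",pix2w("top1",371/1.5,397/1.5,.057),"tape",pix2w("top1",455/1.5,174/1.5,.048))
rel([p[0],p[1],.12],A(P[2]-P[1]))
E
```

```text
axis [0.59305831 0.03601851 0.04      ] disc [0.59305873 0.03599041 0.04      ] [-0.00355384  0.23647006  0.        ] [0.47355266 0.03398653 0.04      ]
nest [0.52830388 0.06135256 0.045     ] r 0.06953380674472923 ang 158.6329371310166 edges [(np.float64(-112.1), np.float64(0.089)), (np.float64(158.2), np.float64(0.0692)), (np.float64(67.8), np.float64(0.0894)), (np.float64(-22.1), np.float64(0.069))]
handle [ 0.6050324  -0.06170395  0.09      ] 0.09845332451735414 -83.01427750165126
knob [0.66250813 0.03343472 0.203     ] 0.06949786625029855 -2.13063146443761
parcel [ 0.4850136  -0.13243815  0.03      ] [(np.float64(-126.7), np.float64(0.0712)), (np.float64(141.4), np.float64(0.0512)), (np.float64(52.1), np.float64(0.0716)), (np.float64(-39.1), np.float64(0.0498))]
big [0.37142197 0.0043336  0.057     ] tape [ 0.74673404 -0.1317902   0.048     ]
tx,ty,tz [-331.3  111.   389.6] xang -66.06 spin -0.479
```

The numbers agree with each other: the station angle is about -2.1° and the nest is at about 158°, the 2.793 detent. Before moving I'll check how tall the boxes are along the approach.

Run:
```python
from h import *
def height(b,t):
    B=pix2w("scene1",b[0]/1.5,b[1]/1.5,0); 
    zs=np.linspace(0,.8,801); v=[w2pix("scene1",[B[0],B[1],z])[1]*1.5 for z in zs]
    return np.round(B,3),zs[np.argmin(abs(np.array(v)-t))]
print("right box",height((572,307),232)); print("stack",height((372,283),102),height((512,299),110))
for q in[(525,375),(525,550),(670,378),(705,520),(640,390)]: print(q,pix2w("top1",q[0]/1.5,q[1]/1.5,.15)[:2])
for q in[(502,160),(530,310),(695,280),(730,250)]: print(q,pix2w("top1",q[0]/1.5,q[1]/1.5,.25)[:2])
print(np.round(robot.get_obs()["q"],2))
```

```text
right box (array([ 0.428, -0.316,  0.   ]), np.float64(0.127))
stack (array([ 0.743, -0.202,  0.   ]), np.float64(0.306)) (array([ 0.518, -0.287,  0.   ]), np.float64(0.303))
(525, 375) [ 0.41759448 -0.2301594 ]
(525, 550) [ 0.15686014 -0.23088247]
(670, 378) [ 0.41629142 -0.45079393]
(705, 520) [ 0.20486342 -0.50147964]
(640, 390) [ 0.39750194 -0.40500666]
(502, 160) [ 0.72439617 -0.17639604]
(530, 310) [ 0.5142939  -0.21625863]
(695, 280) [ 0.55945358 -0.44596403]
(730, 250) [ 0.60215162 -0.4953452 ]
[ 1.42  0.5  -0.43  1.55  0.22  1.14 -0.21]
```

The D9 box is about 0.13 m tall and the stack about 0.31 m. I'll rise first, travel over the lower box and stay clear of the stack.

```bash
python3 -m jog '[{"ty":-30,"tx":-10},{"ty":-20,"tx":-36,"tz":20},{"ty":-10,"tx":-36,"tz":30},{"tx":-38,"tz":30},{"tx":-38,"tz":30},{"tx":-38,"tz":30},{"tx":-38,"tz":30},{"tx":-38,"tz":30},{"tx":-38,"tz":30},{"tx":-38,"tz":30}]' 1; python3 -c "
from h import *
rel([.485,-.1325,.13],141.6)"
```

```text
tx,ty,tz [-331.3  101.   389.5] xang -66.06 spin -0.483validation failed for argument at $[0]...
```

```bash
python3 -m jog '[{"tx":-10,"ty":-30,"tz":0,"spin":0},{"tx":-36,"ty":-20,"tz":20,"spin":0},{"tx":-36,"ty":-10,"tz":30,"spin":0},{"tx":-38,"ty":0,"tz":30,"spin":0},{"tx":-38,"ty":0,"tz":30,"spin":0},{"tx":-38,"ty":0,"tz":30,"spin":0},{"tx":-38,"ty":0,"tz":30,"spin":0},{"tx":-38,"ty":0,"tz":30,"spin":0},{"tx":-38,"ty":0,"tz":30,"spin":0},{"tx":-38,"ty":0,"tz":30,"spin":0}]' 1; python3 -c "
from h import *
rel([.485,-.1325,.13],141.6)"
```

```text
clock: 1.1
tcp_pos: [0.3587, -0.1621, 0.2886]
tcp_rot: [[0.392, -0.005, 0.92], [-0.92, 0.005, 0.392], [-0.006, -1.0, -0.002]]
ft_force: [1.2, -0.2, 0.6]
gripper_width: 1.003
tx,ty,tz [ 23.3 158.2 128.2] xang -66.9 spin -0.497
```

```bash
python3 -m jog '[{"tx":10,"ty":10,"tz":25,"spin":-0.125},{"tx":10,"ty":20,"tz":25,"spin":-0.125},{"tx":10,"ty":25,"tz":25,"spin":-0.125},{"tx":10,"ty":30,"tz":25,"spin":-0.125}]' -; python3 -c "
from h import *
rel([.485,-.1325,.13],141.6)"
```

```text
clock: 1.5
tcp_pos: [0.4674, -0.1339, 0.206]
tcp_rot: [[0.799, 0.003, 0.601], [-0.601, -0.008, 0.799], [0.008, -1.0, -0.005]]
ft_force: [-0.8, -1.7, 0.6]
gripper_width: 1.004
tx,ty,tz [12.7 76.  12.1] xang -36.93 spin 0.026
```

Next I move over the parcel at z = 0.13 and look with the wrist camera.

```bash
python3 -m jog '[{"tx":7,"ty":38,"tz":6,"spin":0.026},{"tx":6,"ty":38,"tz":6,"spin":0},{"tx":0,"ty":0,"tz":0,"spin":0}]' -; python3 -c "
from h import *
snap('wrist','w1')
rel([.485,-.1325,.008],141.6)"
```

```text
clock: 1.8
tcp_pos: [0.4868, -0.1289, 0.1235]
tcp_rot: [[0.788, 0.0, 0.616], [-0.616, -0.002, 0.788], [0.002, -1.0, -0.002]]
ft_force: [-1.3, 0.2, -0.0]
gripper_width: 1.003
tx,ty,tz [ -0.7 117.9  -4.1] xang -38.0 spin 0.007
```

View pics/w1.png

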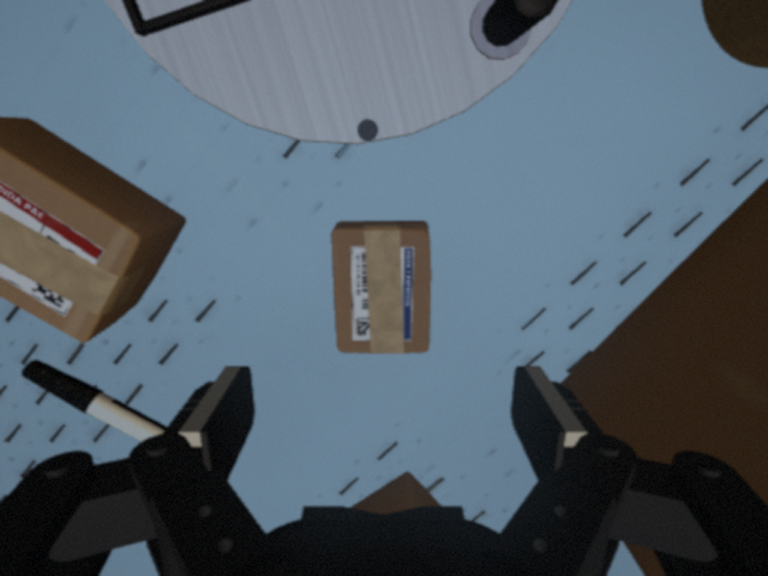

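The wrist view shows the parcel's top-face corners at (335,231), (429,230), (430,352) and (338,352), square to the jaws and clear of everything else.

```bash
python3 -c "
from h import *
P=np.array([pix2w('w1',u/1.5,v/1.5,.03) for u,v in[(335,231),(429,230),(430,352),(338,352)]])
print(P.mean(0)); m=P[1]+P[2]-P[0]-P[3]; print(m/2, np.degrees(np.arctan2(m[1],m[0])))
rel([*P.mean(0)[:2],.008],-37.8)"
```

```text
[ 0.4859923  -0.13159314  0.03      ]
[ 0.04122114 -0.0318981   0.        ] -37.73373444170722
tx,ty,tz [ -0.4 117.9  -2.8] xang -38.0 spin -0.003
```

```bash
python3 -m jog '[{"tx":0,"ty":38,"tz":-3,"spin":0},{"tx":0,"ty":38,"tz":0,"spin":0},{"tx":0,"ty":25,"tz":0,"spin":0},{"tx":0,"ty":12,"tz":0,"spin":0},{"tx":0,"ty":0,"tz":0,"spin":0}]' -; python3 -c "
from h import *
rel([.486,-.1316,.008],-37.8)"
```

```text
clock: 2.35
tcp_pos: [0.4928, -0.1368, 0.0199]
tcp_rot: [[0.786, 0.016, 0.618], [-0.618, -0.012, 0.786], [0.02, -1.0, 0.001]]
ft_force: [-1.1, -0.3, 0.1]
gripper_width: 1.003
tx,ty,tz [-8.8 11.8 -0.1] xang -38.2 spin -0.007
```

```bash
python3 -m jog '[{"tx":-9,"ty":0,"tz":0,"spin":0},{"tx":0,"ty":11,"tz":0,"spin":0},{"tx":0,"ty":0,"tz":0,"spin":0}]' -; python3 -c "
from h import *
rel([.486,-.1316,.008],-37.8)"
```

```text
clock: 2.65
tcp_pos: [0.4885, -0.1325, 0.0129]
tcp_rot: [[0.785, 0.023, 0.619], [-0.619, -0.015, 0.785], [0.027, -1.0, 0.002]]
ft_force: [0.8, -0.8, -0.0]
gripper_width: 1.001
tx,ty,tz [-2.6  4.8 -0.9] xang -38.27 spin -0.008
```

```bash
python3 -m jog '[{"tx":-3,"ty":5,"tz":-1,"spin":0},{"tx":0,"ty":0,"tz":0,"spin":0}]' -; python3 -m jog '[{"tx":0,"ty":0,"tz":0,"spin":0},{"tx":0,"ty":0,"tz":0,"spin":0},{"tx":0,"ty":0,"tz":0,"spin":0},{"tx":0,"ty":0,"tz":0,"spin":0},{"tx":0,"ty":0,"tz":0,"spin":0},{"tx":0,"ty":0,"tz":0,"spin":0}]' 0
```

```text
clock: 2.85
tcp_pos: [0.4863, -0.1316, 0.0086]
tcp_rot: [[0.785, 0.025, 0.619], [-0.619, -0.016, 0.785], [0.029, -1.0, 0.003]]
ft_force: [-0.0, 0.2, -0.2]
gripper_width: 0.999
clock: 3.45
tcp_pos: [0.4866, -0.1317, 0.0092]
tcp_rot: [[0.785, 0.025, 0.619], [-0.619, -0.017, 0.785], [0.03, -1.0, 0.002]]
ft_force: [-0.3, 0.6, 1.6]
gripper_width: 0.635
```

```bash
python3 -m jog '[{"tx":0,"ty":-25,"tz":0,"spin":0},{"tx":0,"ty":-40,"tz":0,"spin":0},{"tx":0,"ty":-40,"tz":5,"spin":-0.07},{"tx":-20,"ty":0,"tz":30,"spin":-0.1},{"tx":-20,"ty":0,"tz":30,"spin":-0.1}]' -; python3 -c "
from h import *
rel([.5282,.0620,.11],-22)"
```

```text
clock: 3.95
tcp_pos: [0.4826, -0.0587, 0.1144]
tcp_rot: [[0.92, 0.02, 0.391], [-0.391, -0.017, 0.92], [0.025, -1.0, -0.008]]
ft_force: [-0.3, 0.1, -2.6]
gripper_width: 0.63
tx,ty,tz [ -5.3   3.3 128.9] xang -23.03 spin -0.018
```

```bash
python3 -m jog '[{"tx":-2,"ty":0,"tz":40,"spin":-0.018},{"tx":-2,"ty":0,"tz":40,"spin":0},{"tx":-2,"ty":0,"tz":35,"spin":0},{"tx":0,"ty":0,"tz":10,"spin":0},{"tx":0,"ty":0,"tz":0,"spin":0}]' -; python3 -c "
from h import *
rel([.5282,.0620,.07],-22)
snap('wrist','w2')
o=robot.get_obs();print(np.round(o['q'],2),o['clock'])"
```

```text
clock: 4.45
tcp_pos: [0.5233, 0.0674, 0.1127]
tcp_rot: [[0.93, 0.019, 0.368], [-0.368, -0.015, 0.93], [0.023, -1.0, -0.007]]
ft_force: [-0.3, -0.3, -2.8]
gripper_width: 0.629
tx,ty,tz [ 5.6 42.9 -2.9] xang -21.57 spin 0.007
[ 0.46  0.53 -0.82  1.96  0.54  0.86 -1.03] 4.5
```

View pics/w2.png

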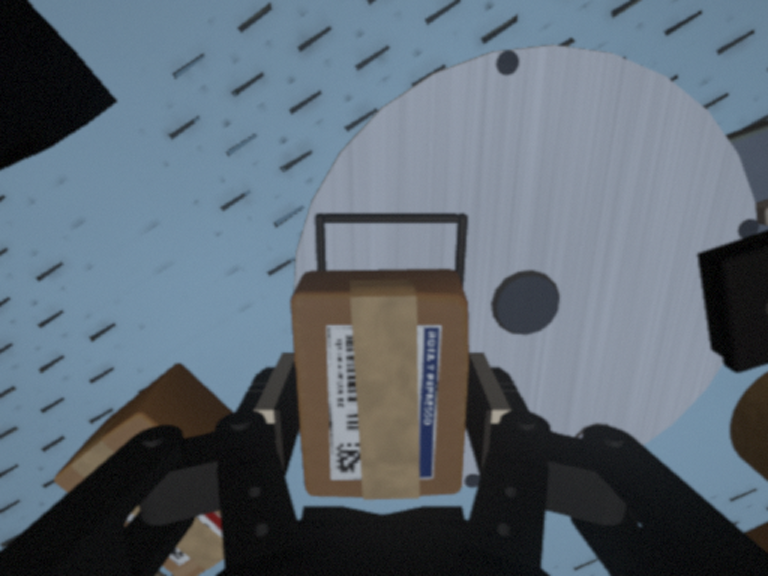

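The parcel is held squarely over the nest. The far frame wall shows its outer corners at (316,214) and (467,214), and the hub is at (526,302). I'll refine the nest position from these.

```bash
python3 -c "
from h import *
a=pix2w('w2',316/1.5,214/1.5,.047);b=pix2w('w2',467/1.5,214/1.5,.047);hub=pix2w('w2',526/1.5,302/1.5,.04)
d=b-a;L=np.linalg.norm(d);d/=L;n=np.array([-d[1],d[0],0]);c=(a+b)/2-n*.0465
print(a,b,L,np.degrees(np.arctan2(d[1],d[0])),'nest',c,'hub',hub,'hub-based',hub-.07*d)
rel([*c[:2],.07],-22)"
```

```text
[0.51355505 0.12087838 0.047     ] [0.57918004 0.09465704 0.047     ] 0.07066963535693871 -21.77983884831653 nest [0.52911413 0.06458705 0.047     ] hub [0.59446191 0.03814934 0.04      ] hub-based [0.52945876 0.06412222 0.04      ]
tx,ty,tz [ 5.6 42.8  0.6] xang -21.61 spin 0.007
```

```bash
python3 -m jog '[{"tx":6,"ty":0,"tz":0,"spin":0},{"tx":0,"ty":25,"tz":0,"spin":0},{"tx":0,"ty":20,"tz":0,"spin":0},{"tx":0,"ty":0,"tz":0,"spin":0}]' -; python3 -c "
from h import *
rel([.5289,.0635,.050],-22)"
```

```text
clock: 4.9
tcp_pos: [0.5299, 0.0546, 0.0662]
tcp_rot: [[0.926, 0.018, 0.377], [-0.377, -0.021, 0.926], [0.024, -1.0, -0.013]]
ft_force: [-0.5, -0.1, -2.1]
gripper_width: 0.628
tx,ty,tz [-4.7 15.9  8.1] xang -22.14 spin -0.002
```

```bash
python3 -m jog '[{"tx":-5,"ty":0,"tz":8,"spin":0},{"tx":0,"ty":4,"tz":1,"spin":0},{"tx":0,"ty":0,"tz":0,"spin":0}]' -; python3 -c "
from h import *
rel([.5289,.0635,.050],-22)"
```

```text
clock: 5.2
tcp_pos: [0.5294, 0.0623, 0.0629]
tcp_rot: [[0.924, 0.018, 0.382], [-0.381, -0.022, 0.924], [0.025, -1.0, -0.014]]
ft_force: [-0.2, -0.2, -3.0]
gripper_width: 0.632
tx,ty,tz [-1.3 12.8  1.1] xang -22.42 spin -0.007
```

```bash
python3 -m jog '[{"tx":-1,"ty":4,"tz":1,"spin":-0.007},{"tx":-0.5,"ty":4,"tz":1,"spin":0},{"tx":0,"ty":0,"tz":0,"spin":0}]' -; python3 -c "
from h import *
rel([.5289,.0635,.050],-22)"
```

```text
clock: 5.5
tcp_pos: [0.53, 0.0649, 0.0557]
tcp_rot: [[0.927, 0.021, 0.374], [-0.374, -0.022, 0.927], [0.028, -1.0, -0.013]]
ft_force: [0.8, 0.6, -2.7]
gripper_width: 0.633
tx,ty,tz [-0.6  5.7 -1.6] xang -21.96 spin 0.001
```

```bash
python3 -m jog '[{"tx":-1,"ty":3,"tz":-1.5,"spin":0},{"tx":0,"ty":2.5,"tz":0,"spin":0},{"tx":0,"ty":0,"tz":0,"spin":0}]' -; python3 -c "
from h import *
rel([.5289,.0635,.050],-22)
snap('wrist','w3',crop=(170,120,340,340),scale=2.7)"
```

```text
clock: 5.8
tcp_pos: [0.5286, 0.0638, 0.0498]
tcp_rot: [[0.927, 0.021, 0.374], [-0.373, -0.022, 0.927], [0.028, -1.0, -0.013]]
ft_force: [0.2, 0.3, -2.2]
gripper_width: 0.632
tx,ty,tz [ 0.4 -0.2 -0.2] xang -21.94 spin 0.001
```

View pics/w3.png

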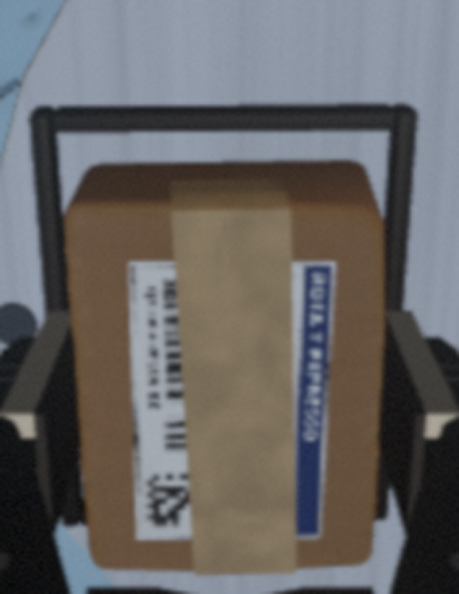

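The crop shows the parcel's far bottom edge at y≈165 and the frame's far inner top edge at y≈130. The inner side edges are at x≈58 and x≈390, with the parcel between them. I'll check the gap.

```bash
python3 -c "
from h import *
f=lambda u,v,z:pix2w('w3',170+u/2.7,120+v/2.7,z)
n=np.array([.3735,.927,0]);x=np.array([.927,-.3735,0]);T=np.array([.5286,.0638,0])
for nm,u,v,z in[('parcel far bottom',227,165,.0405),('wall inner far',227,130,.047),('wall outer far',227,106,.047),('L outer',32,112,.047),('R outer',415,110,.047),('pL top',67,212,.071),('pR top',383,212,.071)]:
  p=f(u,v,z)-T; print(nm,'along',round(p@n*1e3,1),'across',round(p@x*1e3,1))"
```

```text
parcel far bottom along 34.6 across 0.5
wall inner far along 43.4 across 0.3
wall outer far along 47.9 across 0.3
L outer along 47.0 across -35.4
R outer along 46.9 across 35.2
pL top along 36.2 across -25.8
pR top along 35.7 across 24.8
```

```bash
python3 -m jog '[{"tx":0,"ty":0,"tz":2.5,"spin":0},{"tx":0,"ty":1.5,"tz":0,"spin":0},{"tx":0,"ty":0,"tz":0,"spin":0}]' -; python3 -c "
from h import *
rel([.5295,.0661,.0485],-22)"
```

```text
clock: 6.15
tcp_pos: [0.5309, 0.0672, 0.0497]
tcp_rot: [[0.927, 0.023, 0.374], [-0.374, -0.022, 0.927], [0.03, -0.999, -0.012]]
ft_force: [0.1, -0.8, -2.6]
gripper_width: 0.634
tx,ty,tz [-0.9  1.2 -1.5] xang -21.94 spin 0.001
```

```bash
python3 -m jog '[{"tx":-1,"ty":1.5,"tz":-1.5,"spin":0},{"tx":0,"ty":0,"tz":0,"spin":0}]' -;  python3 -m jog '[{"tx":0,"ty":1.5,"tz":0,"spin":0},{"tx":0,"ty":0,"tz":0,"spin":0}]' -
```

```text
clock: 6.35
tcp_pos: [0.5311, 0.0672, 0.0496]
tcp_rot: [[0.927, 0.027, 0.373], [-0.373, -0.021, 0.928], [0.033, -0.999, -0.009]]
ft_force: [-1.0, -0.3, -1.1]
gripper_width: 0.631
clock: 6.55
tcp_pos: [0.532, 0.0681, 0.0496]
tcp_rot: [[0.927, 0.029, 0.373], [-0.373, -0.02, 0.928], [0.035, -0.999, -0.008]]
ft_force: [-0.1, 0.6, -0.7]
gripper_width: 0.633
```

```bash
python3 -m jog '[{"tx":-1,"ty":0,"tz":-2,"spin":0},{"tx":0,"ty":0,"tz":0,"spin":0}]' -; python3 -m jog '[{"tx":0,"ty":0,"tz":0,"spin":0},{"tx":0,"ty":0,"tz":0,"spin":0},{"tx":0,"ty":0,"tz":0,"spin":0}]' 0.9; python3 -m jog '[{"tx":0,"ty":-20,"tz":0,"spin":0},{"tx":0,"ty":-30,"tz":0,"spin":0},{"tx":0,"ty":-40,"tz":0,"spin":0},{"tx":0,"ty":-40,"tz":0,"spin":0},{"tx":0,"ty":0,"tz":0,"spin":0}]' -; python3 -c "
from h import *
snap('wrist','w4')"
```

```text
clock: 6.75
tcp_pos: [0.5303, 0.0664, 0.0495]
tcp_rot: [[0.927, 0.029, 0.373], [-0.373, -0.021, 0.928], [0.035, -0.999, -0.008]]
ft_force: [-0.4, 0.0, 2.1]
gripper_width: 0.631
clock: 7.05
tcp_pos: [0.53, 0.0657, 0.0489]
tcp_rot: [[0.927, 0.028, 0.374], [-0.373, -0.021, 0.927], [0.034, -0.999, -0.009]]
ft_force: [-0.1, -0.1, -0.1]
gripper_width: 0.899
clock: 7.55
tcp_pos: [0.5248, 0.0685, 0.1811]
tcp_rot: [[0.928, 0.023, 0.373], [-0.373, -0.02, 0.928], [0.029, -1.0, -0.01]]
ft_force: [1.0, 0.0, -0.5]
gripper_width: 0.901
```

View pics/w4.png

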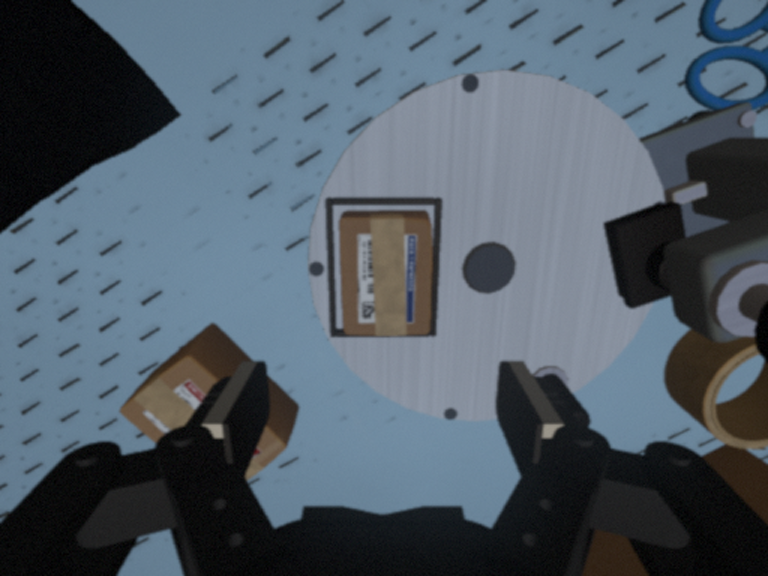

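The parcel lies inside the frame. Its top corners are at about (340,221), (434,220), (434,335) and (344,335), and the frame's outer corners at (327,198) and (441,199). I'll check the numbers.

```bash
python3 -c "
from h import *
ax=np.array([.5937,.0371,0])
f=lambda u,v,z:pix2w('w4',u/1.5,v/1.5,z)
P=np.array([f(u,v,.07) for u,v in[(340,221),(434,220),(434,335),(344,335)]]);c=P.mean(0)
N=np.array([f(327,198,.047),f(441,199,.047)]);d=N[1]-N[0];L=np.linalg.norm(d);d/=L;n=np.array([-d[1],d[0],0]);nc=N.mean(0)-.0465*n
e=c-nc;print('L',L,'ang',np.degrees(np.arctan2(d[1],d[0])),'nest',nc,'off across/along mm',e@d*1e3,e@n*1e3,[round(np.linalg.norm(P[i]-P[i-1])*1e3,1) for i in range(4)],'hub',f(489,267,.04))
o=robot.get_obs();print(np.round(o['q'],2))"
```

```text
L 0.07002430901366462 ang -22.591869717742675 nest [0.52881331 0.06440954 0.047     ] off across/along mm 2.2010027615664933 1.2335353349599185 [np.float64(71.1), np.float64(53.8), np.float64(72.2), np.float64(56.0)] hub [0.59446025 0.03823552 0.04      ]
[ 0.52  0.44 -0.89  1.91  0.44  0.98 -0.96]
```

The parcel is flat in the nest, offset about 2 mm and 1 mm, with ±4.5 mm of play. Next is the handle, expected at (0.607,-0.062). I want the jaws along the tangent there, at 8°.

```bash
python3 -m jog '[{"tx":0,"ty":0,"tz":-10,"spin":-0.13},{"tx":20,"ty":0,"tz":-20,"spin":-0.13},{"tx":25,"ty":0,"tz":-25,"spin":-0.13},{"tx":25,"ty":0,"tz":-30,"spin":-0.13},{"tx":0,"ty":0,"tz":0,"spin":0}]' 0.6; python3 -c "
from h import *
rel([.6074,-.062,.13],8)"
```

```text
clock: 8.1
tcp_pos: [0.58, -0.0269, 0.1765]
tcp_rot: [[0.987, 0.014, -0.161], [0.162, -0.024, 0.987], [0.01, -1.0, -0.026]]
ft_force: [-0.1, 0.6, 0.5]
gripper_width: 0.599
tx,ty,tz [ 20.9  47.7 -37.9] xang 9.31 spin 0.023
```

```bash
python3 -m jog '[{"tx":12,"ty":14,"tz":-19,"spin":0.023},{"tx":9,"ty":20,"tz":-19,"spin":0},{"tx":0,"ty":14,"tz":0,"spin":0},{"tx":0,"ty":0,"tz":0,"spin":0}]' -; python3 -c "
from h import *
rel([.6074,-.062,.055],8)
snap('wrist','w5')"
```

```text
clock: 8.5
tcp_pos: [0.6044, -0.0634, 0.1218]
tcp_rot: [[0.991, 0.006, -0.134], [0.134, -0.022, 0.991], [0.003, -1.0, -0.022]]
ft_force: [0.3, -0.9, 0.1]
gripper_width: 0.596
tx,ty,tz [ 3.  66.7  2.4] xang 7.71 spin -0.005
```

View pics/w5.png

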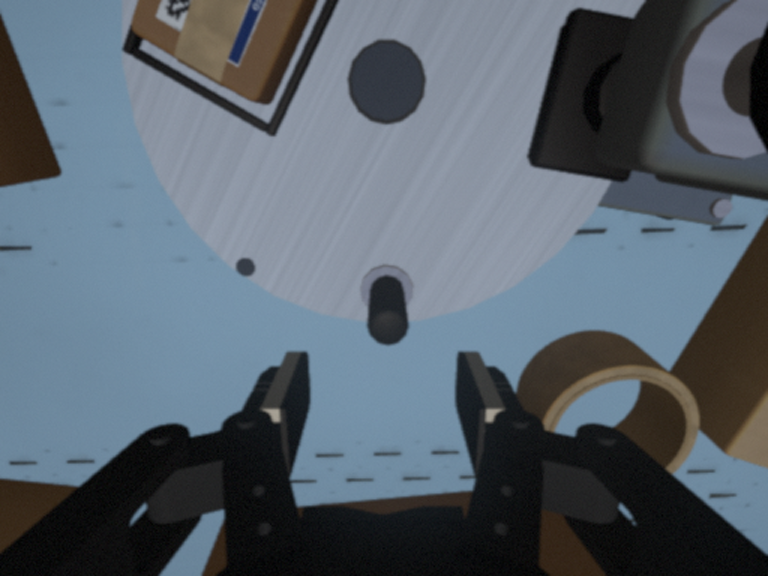

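The handle top is at (388,328), in line between the fingers.

```bash
python3 -c "
from h import *
p=pix2w('w5',388/1.5,328/1.5,.09);print(p)
rel([p[0],p[1],.057],8)"; python3 -m jog '[{"tx":2.5,"ty":20,"tz":2.5,"spin":0},{"tx":0,"ty":20,"tz":1,"spin":0},{"tx":0,"ty":12,"tz":1,"spin":0},{"tx":0,"ty":8,"tz":1,"spin":0},{"tx":0,"ty":0,"tz":0,"spin":0}]' - ; python3 -c "
from h import *
rel([.6074,-.062,.055],8)"
```

```text
[ 0.60763491 -0.06075075  0.09      ]
tx,ty,tz [ 2.9 65.6  3.7] xang 7.74 spin -0.005
clock: 9.05
tcp_pos: [0.6064, -0.0527, 0.0611]
tcp_rot: [[0.99, 0.009, -0.141], [0.141, -0.021, 0.99], [0.006, -1.0, -0.022]]
ft_force: [-0.1, -1.0, -0.4]
gripper_width: 0.598
tx,ty,tz [-0.4  6.3 -9.2] xang 8.1 spin 0.002
```

```bash
cat >> h.py <<'E'
def arc(deg=None):
    o=robot.get_obs();A=np.array([.594,.0377]);v=o["tcp_pos"][:2]-A;a=np.degrees(np.arctan2(v[1],v[0]))%360
    R=o["tcp_rot"];x=np.degrees(np.arctan2(R[1,0],R[0,0]))%360
    print("z",round(o["tcp_pos"][2],4),"radius",round(np.hypot(*v)*1e3,1),"ang",round(a,1),"to go",round(a-118,1),"tool x err(spin +) rad",round(np.radians((x-(a+90)+180)%360-180),3),"f",np.round(o["ft_force"],1),"q7",round(o["q"][6],2))
E
python3 -m jog '[{"tx":0,"ty":4,"tz":-8,"spin":0},{"tx":0,"ty":0,"tz":0,"spin":0},{"tx":0,"ty":0,"tz":0,"spin":0}]' 0.33; python3 -m jog '[{"tx":-10,"ty":0,"tz":1,"spin":0.05},{"tx":-10,"ty":0,"tz":1,"spin":0.1},{"tx":-10,"ty":0,"tz":1,"spin":0.1}]' - ; python3 -c "
from h import *
arc()"
```

```text
clock: 9.35
tcp_pos: [0.6088, -0.0608, 0.0585]
tcp_rot: [[0.99, 0.011, -0.141], [0.142, -0.021, 0.99], [0.008, -1.0, -0.022]]
ft_force: [-0.6, -0.4, -0.5]
gripper_width: 0.333
clock: 9.65
tcp_pos: [0.5829, -0.0609, 0.0602]
tcp_rot: [[0.993, 0.02, 0.118], [-0.118, -0.019, 0.993], [0.022, -1.0, -0.017]]
ft_force: [3.4, 0.3, -2.7]
gripper_width: 0.33
z 0.0602 radius 99.3 ang 263.6 to go 145.6 tool x err(spin +) rad -0.006 f [ 3.4  0.3 -2.7] q7 -0.61
```

```bash
python3 -m jog '[{"tx":-12,"ty":0.3,"tz":0.7,"spin":0.12},{"tx":-12,"ty":0.3,"tz":0.7,"spin":0.12},{"tx":-12,"ty":0.3,"tz":0.7,"spin":0.12},{"tx":-12,"ty":0.3,"tz":0.7,"spin":0.12},{"tx":-12,"ty":0.3,"tz":0.7,"spin":0.12}]' - ; python3 -c "
from h import *
arc()"
```

```text
clock: 10.15
tcp_pos: [0.5368, -0.0413, 0.0614]
tcp_rot: [[0.731, 0.039, 0.682], [-0.681, -0.022, 0.732], [0.044, -0.999, 0.01]]
ft_force: [0.3, -0.7, -1.4]
gripper_width: 0.331
z 0.0614 radius 97.5 ang 234.1 to go 116.1 tool x err(spin +) rad -0.124 f [ 0.3 -0.7 -1.4] q7 -1.21
```

```bash
python3 -m jog '[{"tx":-12,"ty":1,"tz":0,"spin":0.04},{"tx":-12,"ty":0.5,"tz":0.5,"spin":0.1},{"tx":-12,"ty":0.5,"tz":0.5,"spin":0.1},{"tx":-12,"ty":0.5,"tz":0.5,"spin":0.1}]' - ; python3 -c "
from h import *
arc(); print(robot.get_obs()['q'])"
```

```text
clock: 10.55
tcp_pos: [0.5068, -0.0025, 0.0595]
tcp_rot: [[0.446, 0.043, 0.894], [-0.894, -0.022, 0.447], [0.039, -0.999, 0.029]]
ft_force: [-0.1, 0.7, 0.3]
gripper_width: 0.328
z 0.0595 radius 96.0 ang 204.7 to go 86.7 tool x err(spin +) rad 0.031 f [-0.1  0.7  0.3] q7 -1.6
[ 0.40286229  0.5135102  -0.5659767   2.06265252  0.49441461  0.65287732
 -1.60336234]
```

```bash
python3 -m jog '[{"tx":-12,"ty":0.5,"tz":-3,"spin":0.06},{"tx":-12,"ty":0.5,"tz":0,"spin":0.1},{"tx":-12,"ty":0.5,"tz":0,"spin":0.1}]' - ; python3 -c "
from h import *
arc(); print(robot.get_obs()['q'])"
```

```text
clock: 10.85
tcp_pos: [0.4928, 0.0296, 0.059]
tcp_rot: [[0.189, 0.049, 0.981], [-0.981, -0.023, 0.19], [0.032, -0.999, 0.044]]
ft_force: [2.5, -3.3, -0.1]
gripper_width: 0.331
z 0.059 radius 101.6 ang 184.6 to go 66.6 tool x err(spin +) rad 0.11 f [ 2.5 -3.3 -0.1] q7 -1.91
[ 0.28609874  0.47958257 -0.50224928  2.09935052  0.45013656  0.61705476
 -1.91177157]
```

```bash
python3 -m jog '[{"tx":-12,"ty":0.5,"tz":2.5,"spin":0.06},{"tx":-12,"ty":0.5,"tz":3,"spin":0.06},{"tx":-12,"ty":0.5,"tz":3.5,"spin":0.06}]' - ; python3 -c "
from h import *
arc(); print(robot.get_obs()['q'])"
```

```text
clock: 11.15
tcp_pos: [0.4958, 0.0616, 0.0581]
tcp_rot: [[-0.004, 0.047, 0.999], [-1.0, -0.031, -0.002], [0.031, -0.998, 0.047]]
ft_force: [-1.6, -3.5, 1.2]
gripper_width: 0.332
z 0.0581 radius 101.0 ang 166.3 to go 48.3 tool x err(spin +) rad 0.235 f [-1.6 -3.5  1.2] q7 -2.15
[ 0.16973399  0.48182624 -0.44924935  2.08256038  0.42607161  0.62304996
 -2.15241502]
```

```bash
python3 -m jog '[{"tx":-12,"ty":0.3,"tz":4.5,"spin":0.05},{"tx":-11,"ty":0.3,"tz":5,"spin":0.05},{"tx":-11,"ty":0.3,"tz":5.5,"spin":0.04}]' - ; python3 -c "
from h import *
arc(); print(robot.get_obs()['q'])"
```

```text
clock: 11.45
tcp_pos: [0.5122, 0.0936, 0.0581]
tcp_rot: [[-0.152, 0.046, 0.987], [-0.988, -0.034, -0.15], [0.027, -0.998, 0.05]]
ft_force: [0.8, 0.3, -0.3]
gripper_width: 0.33
z 0.0581 radius 99.1 ang 145.7 to go 27.7 tool x err(spin +) rad 0.447 f [ 0.8  0.3 -0.3] q7 -2.33
[ 0.07401977  0.50532274 -0.40986126  2.03059232  0.40559774  0.64645821
 -2.33462157]
```

```bash
python3 -m jog '[{"tx":-10,"ty":0.3,"tz":6,"spin":0.03},{"tx":-10,"ty":0.3,"tz":7,"spin":0.03},{"tx":-9,"ty":0.3,"tz":7,"spin":0.02}]' - ; python3 -c "
from h import *
arc(); print(robot.get_obs()['q'])"
```

```text
clock: 11.75
tcp_pos: [0.5405, 0.1229, 0.0601]
tcp_rot: [[-0.232, 0.052, 0.971], [-0.972, -0.03, -0.231], [0.017, -0.998, 0.058]]
ft_force: [-0.4, 0.2, 0.2]
gripper_width: 0.331
z 0.0601 radius 100.6 ang 122.1 to go 4.1 tool x err(spin +) rad 0.776 f [-0.4  0.2  0.2] q7 -2.43
[ 0.01181917  0.54159579 -0.38935385  1.95388772  0.39227158  0.6769621
 -2.43410032]
```

```bash
python3 -m jog '[{"tx":-4,"ty":0,"tz":5,"spin":0},{"tx":0,"ty":0,"tz":0,"spin":0},{"tx":0,"ty":0,"tz":0,"spin":0}]' - ; python3 -m jog '[{"tx":0,"ty":0,"tz":0,"spin":0},{"tx":0,"ty":0,"tz":0,"spin":0},{"tx":0,"ty":-10,"tz":0,"spin":0},{"tx":0,"ty":-30,"tz":0,"spin":0},{"tx":0,"ty":-40,"tz":0,"spin":0},{"tx":0,"ty":-40,"tz":0,"spin":0},{"tx":0,"ty":-40,"tz":0,"spin":0},{"tx":0,"ty":-40,"tz":0,"spin":0}]' 0.7; python3 -c "
from h import *
snap('top','top2',(150,60,350,260),3); snap('scene','scene2'); arc()"
```

```text
clock: 12.05
tcp_pos: [0.5481, 0.1267, 0.0611]
tcp_rot: [[-0.231, 0.054, 0.971], [-0.973, -0.029, -0.23], [0.016, -0.998, 0.059]]
ft_force: [-0.8, -0.4, 0.0]
gripper_width: 0.333
clock: 12.85
tcp_pos: [0.5305, 0.1285, 0.2633]
tcp_rot: [[-0.232, 0.037, 0.972], [-0.972, -0.034, -0.231], [0.024, -0.999, 0.044]]
ft_force: [0.5, 1.1, 0.1]
gripper_width: 0.699
z 0.2683 radius 110.1 ang 122.8 to go 4.8 tool x err(spin +) rad 0.765 f [0.5 0.6 0.8] q7 -2.27
```

View pics/scene2.png

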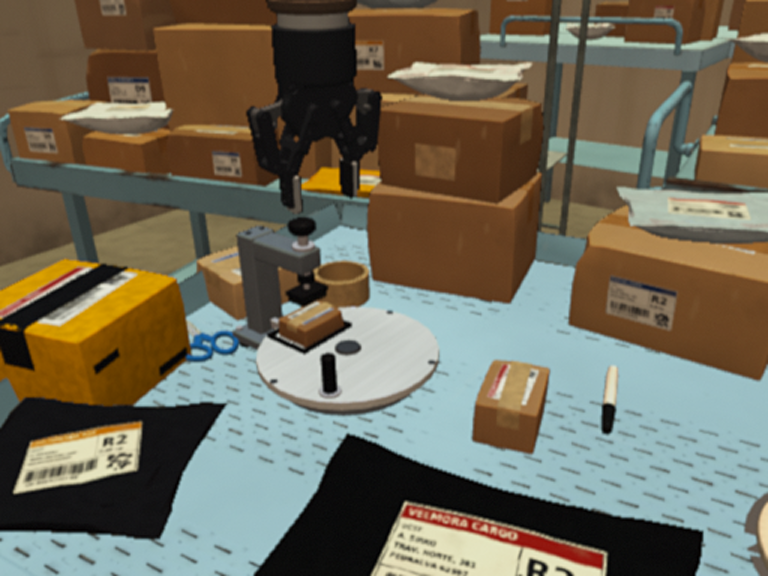

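View pics/top2.png

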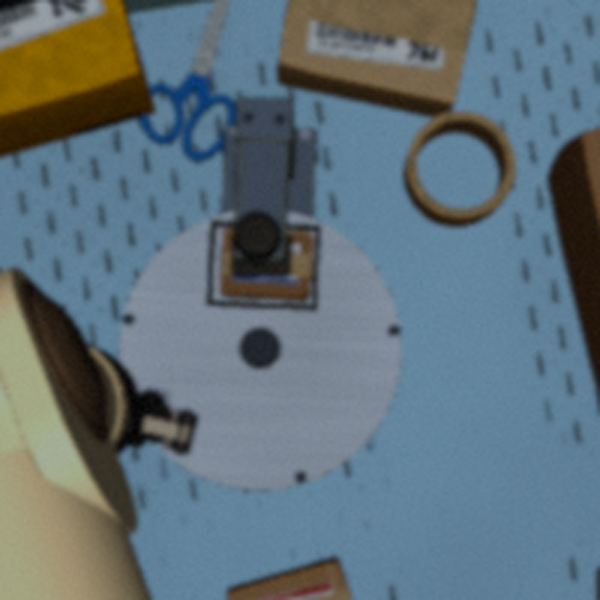

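The picture shows the nest under the stamp with the frame at (213,222), (321,228), (316,308) and (207,304), and the parcel lying flat in it. The big parcel and tape are where they started. I'll check the angle, then go to the knob.

```bash
python3 -c "
from h import *
f=lambda u,v,z:pix2w('top2',150+u/3,60+v/3,z)
N=np.array([f(*p,.046) for p in[(213,222),(321,228),(316,308),(207,304)]]);c=N.mean(0)
d=N[0]+N[1]-N[2]-N[3];print('nest',c,'ang',np.degrees(np.arctan2(d[1],d[0])));a=f(260,348,.04);v=c-a;k=f(257,234,.203)
print('axis',a,np.degrees(np.arctan2(v[1],v[0])),'knob',k)
print('tape',f(461,166,.048))
rel([.6635,.0345,.25])"
python3 -m jog '[{"tx":20,"ty":0,"tz":25,"spin":-0.05},{"tx":20,"ty":0,"tz":30,"spin":-0.05},{"tx":15,"ty":0,"tz":30,"spin":-0.05},{"tx":10,"ty":0,"tz":30,"spin":-0.05},{"tx":0,"ty":0,"tz":0,"spin":0}]' 0;  python3 -c "
from h import *
rel([.6635,.0345,.25]); print(np.round(robot.get_obs()['q'],2))"
```

```text
nest [0.66157486 0.03238815 0.046     ] ang -2.8961478397441374
axis [0.59217313 0.03500036 0.04      ] -2.1555328093201367 knob [0.66237729 0.03292856 0.203     ]
tape [ 0.74845675 -0.13262133  0.048     ]
tx,ty,tz [ 62.9  27.6 146.5] xang -103.4 clock: 13.45
tcp_pos: [0.6383, 0.0465, 0.2801]
tcp_rot: [[-0.022, 0.054, 0.998], [-0.999, -0.034, -0.021], [0.032, -0.998, 0.054]]
ft_force: [-0.4, -0.3, 0.2]
gripper_width: -0.001
tx,ty,tz [10.5 31.8 23.8] xang -91.29 [ 0.21  0.41 -0.47  1.57  0.25  1.16 -1.91]
```

The carousel sits in the 0 detent, with its angle matching the station's -2.1°. Next I position the closed fingers over the knob.

```bash
python3 -m jog '[{"tx":6,"ty":15,"tz":13,"spin":0},{"tx":5,"ty":18,"tz":12,"spin":0},{"tx":0,"ty":0,"tz":0,"spin":0}]' -;  python3 -c "
from h import *
rel([.6635,.0345,.21])
snap('wrist','w6')"
```

```text
clock: 13.75
tcp_pos: [0.6637, 0.0337, 0.2479]
tcp_rot: [[-0.024, 0.052, 0.998], [-0.999, -0.033, -0.022], [0.032, -0.998, 0.052]]
ft_force: [-0.4, -0.2, -0.7]
gripper_width: -0.001
tx,ty,tz [-2.  37.8 -2.2] xang -91.37
```

View pics/w6.png

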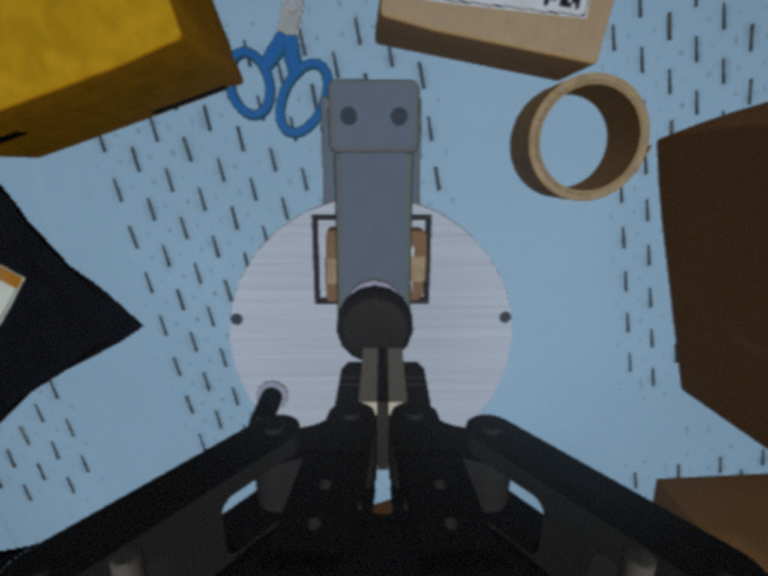

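The knob's top is centred at about (374,322), just ahead of the closed fingertips. The handle is free and the tape untouched.

```bash
python3 -c "
from h import *
k=pix2w('w6',374/1.5,322/1.5,.203);print(k)
rel([k[0],k[1],.21])"; python3 -m jog '[{"tx":0,"ty":15,"tz":-1,"spin":0},{"tx":0,"ty":14,"tz":-1,"spin":0},{"tx":0,"ty":5,"tz":0,"spin":0},{"tx":0,"ty":0,"tz":0,"spin":0}]' -;  python3 -c "
from h import *
rel([.6635,.0345,.206])"
```

```text
[0.6667182  0.03654208 0.203     ]
tx,ty,tz [-3.2 39.2  1. ] xang -91.33 clock: 14.2
tcp_pos: [0.6611, 0.0364, 0.2144]
tcp_rot: [[-0.02, 0.053, 0.998], [-0.999, -0.032, -0.018], [0.031, -0.998, 0.054]]
ft_force: [-0.1, 0.1, 0.3]
gripper_width: -0.002
tx,ty,tz [1.6 8.5 2. ] xang -91.15
```

```bash
python3 -m jog '[{"tx":1,"ty":8,"tz":3,"spin":0},{"tx":0,"ty":8,"tz":0,"spin":0},{"tx":0,"ty":8,"tz":0,"spin":0},{"tx":0,"ty":6,"tz":0,"spin":0}]' -
```

```text
clock: 14.6
tcp_pos: [0.6663, 0.0353, 0.1853]
tcp_rot: [[-0.019, 0.055, 0.998], [-0.999, -0.031, -0.018], [0.03, -0.998, 0.056]]
ft_force: [-4.7, -0.5, 6.0]
gripper_width: 0.0
```

```bash
python3 -m jog '[{"tx":0,"ty":4,"tz":0,"spin":0},{"tx":0,"ty":4,"tz":0,"spin":0}]' -
```

```text
clock: 14.8
tcp_pos: [0.6663, 0.0354, 0.1772]
tcp_rot: [[-0.019, 0.054, 0.998], [-0.999, -0.032, -0.018], [0.031, -0.998, 0.055]]
ft_force: [-5.2, -0.5, 11.4]
gripper_width: -0.001
```

```bash
python3 -m jog '[{"tx":0,"ty":4,"tz":0,"spin":0},{"tx":0,"ty":3,"tz":0,"spin":0},{"tx":0,"ty":2,"tz":0,"spin":0}]' -
```

```text
clock: 15.1
tcp_pos: [0.6664, 0.0354, 0.1733]
tcp_rot: [[-0.019, 0.055, 0.998], [-0.999, -0.034, -0.018], [0.033, -0.998, 0.055]]
ft_force: [-8.4, -0.5, 16.4]
gripper_width: 0.0
```

The stamp is fully down, at 16.4 N and 29.7 mm of travel. I'll retreat straight up and take a last look.

```bash
python3 -m jog '[{"tx":0,"ty":-8,"tz":0,"spin":0},{"tx":0,"ty":-12,"tz":0,"spin":0},{"tx":0,"ty":-20,"tz":0,"spin":0},{"tx":0,"ty":-30,"tz":0,"spin":0},{"tx":0,"ty":-30,"tz":0,"spin":0},{"tx":0,"ty":-30,"tz":-20,"spin":0},{"tx":0,"ty":0,"tz":0,"spin":0},{"tx":0,"ty":0,"tz":0,"spin":0}]' -;  python3 -c "
from h import *
snap('scene','scene3',(130,120,400,320),2.9)"
```

```text
clock: 15.9
tcp_pos: [0.6416, 0.0391, 0.3065]
tcp_rot: [[-0.021, 0.062, 0.998], [-0.999, -0.034, -0.019], [0.033, -0.998, 0.062]]
ft_force: [-0.5, -0.8, -0.8]
gripper_width: 0.002
```

View pics/scene3.png

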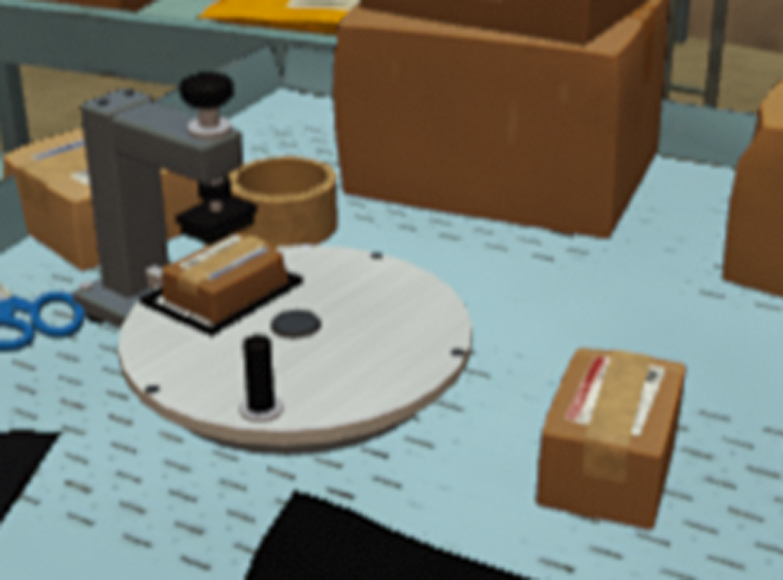

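The stamp is back up, with its knob at (207,90) and pad at (215,215). The parcel lies flat in the nest at (225,275), and the handle, tape and big parcel are clear. I'll hand the job in.

```bash
python3 -c "
from plant import robot
print(robot.close_job(), robot.get_obs()['clock'])"
```

```text
the job is handed in; nothing more can be done
the job is handed in; nothing more can be done
```

The small parcel is in the nest, turned under the stamp and stamped, and I handed the job in at about 16 s of the 70 s allowed. No verdict was reported.

- **Parcel:** I set it in the nest and let go. It lay flat, about 2 mm and 1 mm off centre, with ±4.5 mm of play.
- **Carousel:** I turned it about 160° by the handle and let go. The picture then put the nest centre at -2.2° and the station at about -2.1°, so it is in the detent. The frame's edges read -2.9°, within what I can read off the picture.
- **Stamp:** I pressed the knob down 29.7 mm at 16.4 N (about 18 N with the sideways part), then backed off. The last picture shows it sprung back up. I did not look for the stamp mark itself.
- **Bystanders:** Neither the big parcel nor the tape roll was touched. The tape measured within 2 mm of its starting position, and the big parcel looked unmoved but was not measured again.
- **Disagreements:** The wrist and top cameras differed by about 2 to 4 mm, so I worked mostly with values between them. The tool also tilted up to about 4° during the job, with no visible effect.

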